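Slide the tube-offcut crate home into the bench corner stop

TASK

Push the heavy wooden crate of steel tube offcuts across the bench until it stands fully home in the angle-iron corner stop, its far side flush against the far fence and its left side flush against the left fence. It is top-heavy: push it low near its base so that it slides, never rocking, tipping or lifting it, and do not disturb the hammer, the tin, the brush or the round steel slug.

Things in the scene. Friction and masses are not known exactly. Their poses are not given: they have to be found in the camera images.
- crate: Loose open plywood crate, 120 mm along its x, 130 mm along y, walls 75 mm high, 1.4 to 2 kg. Origin: centre of its underside; x towards its far side, y to its left, z up. Packed solid to 66 mm; six tubes stand in its far left part (x -15 to 41 mm, y -25 to 59 mm) up to 172 mm high. It starts nearer and farther right than its place in the stop, turned up to 0.4 rad from it.
- crate_near (a point): Centre of the crate's near (-x, robot side) face, 20 mm above the bench; axes as the crate's. Sliding takes about 6 to 14 N; pushed within 35 mm of the bench the crate slides, pushed at the tubes it tips over. Along this side 45 mm of the crate's top is free of tall tubes.
- crate_right (a point): Centre of the crate's right (-y) face, 20 mm above the bench; axes as the crate's. Along this side 40 mm of the crate's top is free of tall tubes.
- stop: L-shaped corner stop of dark angle iron, fixed, open to the robot and to the right. Origin: inside corner at bench level. Far fence: face at its x = 0, 300 mm long along -y; left fence: face at y = 0, 190 mm along -x. Fences 40 mm high, with a 40 mm wide foot behind. With the crate home its origin lies at x = -60, y = -65 mm in this frame, axes parallel.
- hammer: Bystander: hammer lying on the bench at the right, about 260 mm long; leave it alone.
- tin: Bystander: plain metal tin, 66 mm across, 100 mm high, standing to the left of the left fence; origin at the centre of its underside; leave it alone.
- brush: Bystander: hand brush lying at the near left, beyond the left fence; leave it alone.
- slug: Bystander: steel round-bar slug standing on end at the near right, 44 mm across, 60 mm high; origin at the centre of its underside; leave it alone.
Things that resemble listed ones, but are neither listed nor needed, are in the scene too. There is more than one size of the crate; the job needs the largest.

How it is judged:
At the end, for the whole second after the job is handed in: The crate stands still, upright and flat on the bench in the corner stop, square to it within 0.06 rad, with no more than 6 mm of gap (at the middle of its side) to the far fence and to the left fence (x of crate in the frame of stop between -0.066 and -0.055 m and y of crate in the frame of stop between -0.071 and -0.06 m and angle between the x axis of crate and the x axis of stop, either way round below 0.06 rad and angle between crate's own z axis and vertical below 0.04 rad and height (world z) of crate below 0.005 m and linear speed of crate below 0.01 m/s); the robot touches nothing.
It fails at once if the crate is rocked or tipped (more than 0.12 rad) (angle between crate's own z axis and vertical above 0.12 rad).
It fails at once if the crate is lifted off the bench (height (world z) of crate above 0.008 m).
It fails at once if the hammer, the tin, the brush or the slug is moved by more than 15 mm or knocked over (distance of any of hammer, tin, brush, slug from where it was at the start of the episode above 0.015 m or angle between any of tin, slug's own z axis and vertical above 0.3 rad).
It also fails if it takes over 72 s, if anything falls off the work surface, if the arm or the gripper's body presses on something with over 40 N, if the wrist force passes 120 N, or if a joint passes its speed limit or range.

ROBOT

A 6-joint arm with a two-finger parallel gripper is mounted at the origin on the work surface. World frame = base frame: x ahead of the robot, y to its left, z up, the work surface at z = 0. Lengths are in m, angles in rad, forces in N, time in s.
With the tool pointing down it reaches from about 0.4 to 0.825 m from the base axis. Payload 7 kg.
Tool frame: the origin (TCP) lies midway between the tips of the shut fingers; the grasp point (between the pads) lies hold_point_z behind it (hold_point_z is the distance from the TCP to the grasp point, in m); z points along the fingers, y is the direction in which the jaws open and shut (so a half turn about z gives the same grasp; the last joint's range is limited). The gripper opens to 88 mm and grips with 3 to 60 N. Pads are 19 mm wide; open, the fingers measure 130 mm over their backs; the gripper's body (78 mm by 193 mm) begins 47 mm behind the grasp point.
Start: joints at [-0.824, 0.359, 0.012, 0, -1.224, -0.288], TCP at [0.299, -0.605, 0.227] pointing down, gripper open.
Joint ranges: [-3.07, 3.07], [-1.43, 2.12], [-1.02, 1.25], [-3.03, 1.67], [-3.05, -0], [-3.03, 3.03]. Speed limits (rad/s): [2.39, 2.39, 3.01, 3.14, 3.14, 3.14].

INTERFACE

Orientations are given as [roll, pitch, yaw] about the fixed x, y, z axes, in that order (R = Rz(yaw) Ry(pitch) Rx(roll)).
In Python, from station import * gives the robot as it stands. The module is installed in compiled form; this text tells all that it offers.
- The arm moves only by the tool arm_command, never from a script. Its arguments are lists of equal length, an entry for each row: "fingers": the closure, from -1 (fully open) to 1 (shut); "dp": the shift along the world's x, y, z in m, a list of three; "roll": the turn about the world's z in rad. In form: {"fingers": [fingers, ...], "dp": [[x, y, z], ...], "roll": [roll, ...]}. A call has 1 to 8 rows; each row shifts and turns the pose as measured when the row begins; what a row does not reach is not made up. A row lasts 1/10 s, in which the tool goes at most 50 mm and 8.59 degrees, less where a joint would pass 70% of its speed; a pose out of reach is approached as far as the arm can. A call is refused whole if a number of a shift passes 0.05 or a number of a turn 0.15, either way. A call with a gripper value outside its range is refused whole. The fingers move at their own pace and stop on an object; "newtons" is the grip in N (left out, the last holds). Time passes only in rows, so rows that do not move let the fingers close. It gives the time, the measured TCP pose, the force and the opening at its end, in the units of the state.
- get_state(): the state, without advancing time (a new reading comes with each control period).
- grab_frame(name): name is "scene" or "top" or "wrist"; returns the picture (384x512x3 uint8, blue, green, red); there is no depth.
- calibration(name): a dict with "fx", "fy", "cx", "cy" (pixels), "k1" (the pictures are not rectified: a ray, as slopes to the right and down, at radius r is drawn at 1 + k1 r^2 times it, then the intrinsics apply), "R" (3x3) and "t" (3): a world point X has camera coordinates R X + t; the wrist camera has in their place "hand_eye" (4x4, takes a point from camera to tool coordinates, whose origin is the TCP and whose axes are the flange's). Camera axes: x right, y down, z forward; pixel columns grow to the right and rows downward; lengths in m; the calibration is good to about 2 mm. A picture is of the moment at which its call begins: read the wrist's pose just before it. calibration takes no time and is no camera call.
- job_done(): hands the job in, once; it reports no verdict.
The state is a dict: "t": time; "q": joint angles; "qd": joint speeds; "joint_efforts": joint torques, N m; "eef_pos": TCP position; "ee_rot": TCP orientation; "force": force on the tool from outside, world axes, zero at the start; "moment": the same for the moment, N m; "width": finger opening in m.
Only numpy, scipy, OpenCV 4.12 (cv2) and the standard library are available. Lean on these libraries where they do the work, as an engineer would, in place of code of your own. Each camera call takes 0.05 s, during which the arm holds its last target.

## Working session

There is one attempt and no reset: what is moved stays moved. The work goes in short steps, Python scripts to look and compute and a tool call to move; the robot and the scene stay as the last step left them, time stands still between calls to the robot, and variables do not carry over. Pictures are saved under pics/ and viewed, and the job is handed in when it is done.

Besides the shell and the picture viewer there is one more tool, called after "Request:" as name([rows], argument=value, ...), one row to a line, values as JSON. arm_command: Moves the arm, as the interface text tells. Its arguments: {"type":"object","properties":{"fingers":{"type":"array"},"dp":{"type":"array"},"roll":{"type":"array"},"newtons":{"type":"number"}},"required":["fingers","dp","roll"]}

```bash
mkdir -p pics; python3 - <<'E'
from station import *
import cv2
s=get_state();print(s)
for n in("scene","top"):
    cv2.imwrite(f"pics/{n}0.png",grab_frame(n));c=calibration(n);print(n,c)
print(calibration("wrist"))
E
```

```text
{'t': 0.0, 'q': array([-8.23888383e-01,  3.59383246e-01,  1.10549357e-02, -4.08072237e-04,
       -1.22408821e+00, -2.88106695e-01]), 'qd': array([-0.00148945,  0.00025357, -0.00233325, -0.00020086,  0.00221823,
        0.00100914]), 'joint_efforts': array([-1.61707278e-03, -5.82711732e+01,  2.93049073e+01,  6.99695528e+00,
        6.77060147e-03, -2.00475574e-04]), 'eef_pos': array([ 0.29871555, -0.60474914,  0.22561289]), 'ee_rot': array([ 3.13993023e+00, -9.26086674e-05, -2.68293030e+00]), 'force': array([ 0.65164202, -0.26782051,  0.79563651]), 'moment': array([ 0.00290021,  0.06676701, -0.0130584 ]), 'width': 0.08770415537444275}
scene {'fx': 439.26467808397854, 'fy': 439.26467808397854, 'cx': 260.441654553506, 'cy': 191.17948062474525, 'k1': 0.020895793361246102, 'R': array([[ 0.08785011,  0.99611594,  0.00594843],
       [ 0.81413058, -0.06835683, -0.57664438],
       [-0.57399804,  0.05550107, -0.81697361]]), 't': array([-7.10810059e-04, -4.29286998e-01,  1.65620177e+00])}
top {'fx': 468.20570228416915, 'fy': 468.20570228416915, 'cx': 264.7310792532703, 'cy': 187.13226858510538, 'k1': -0.12676041756133208, 'R': array([[ 0.02829925, -0.99952973,  0.01180955],
       [-0.99558082, -0.02924182, -0.08923985],
       [ 0.08954321, -0.00923194, -0.99594015]]), 't': array([-0.05307443,  0.54571971,  1.38997709])}
{'fx': 313.1345063793459, 'fy': 313.1345063793459, 'cx': 257.55967791615103, 'cy': 190.00186838739828, 'k1': -0.007182583816500266, 'hand_eye': array([[-2.66461255e-04, -9.69918112e-01, -2.43431273e-01,
         6.45560586e-02],
       [ 9.99999776e-01, -4.08105251e-04,  5.31433278e-04,
         7.11652452e-04],
       [-6.14792343e-04, -2.43431076e-01,  9.69918003e-01,
        -1.59630018e-01],
       [ 0.00000000e+00,  0.00000000e+00,  0.00000000e+00,
         1.00000000e+00]])}
```

View pics/scene0.png

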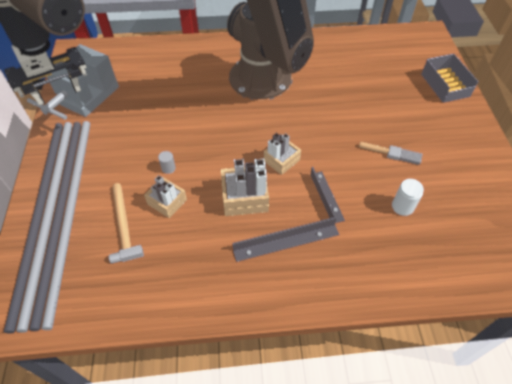

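View pics/top0.png

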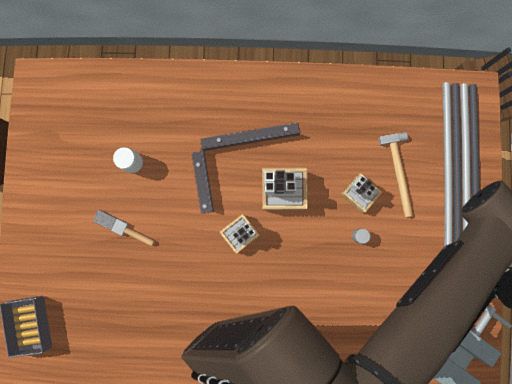

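```bash
python3 - <<'E'
import cv2
t=cv2.imread("pics/top0.png");cv2.imwrite("pics/top0c.png",cv2.resize(t[40:240,200:460],None,fx=3,fy=3,interpolation=2))
t=cv2.imread("pics/scene0.png");cv2.imwrite("pics/scene0c.png",cv2.resize(t[120:320,60:320],None,fx=3,fy=3,interpolation=2))
E
```

```text
(no output)
```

View pics/top0c.png

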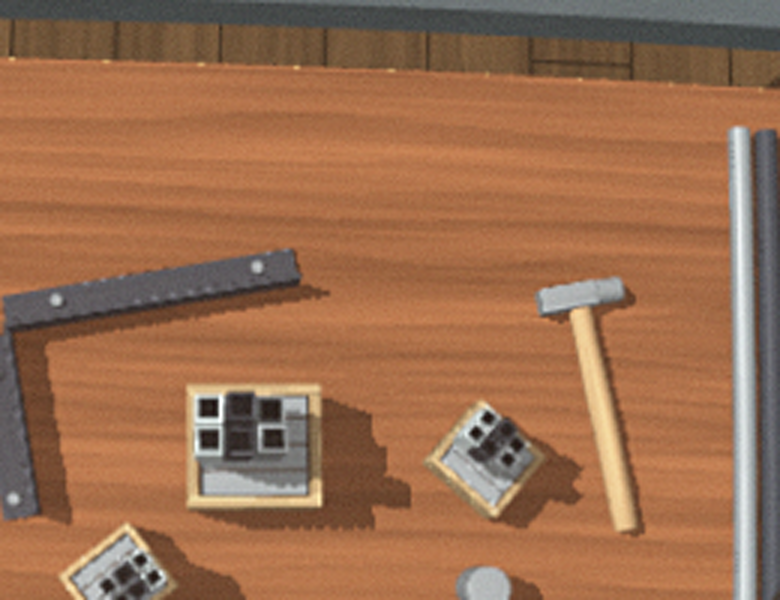

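View pics/scene0c.png

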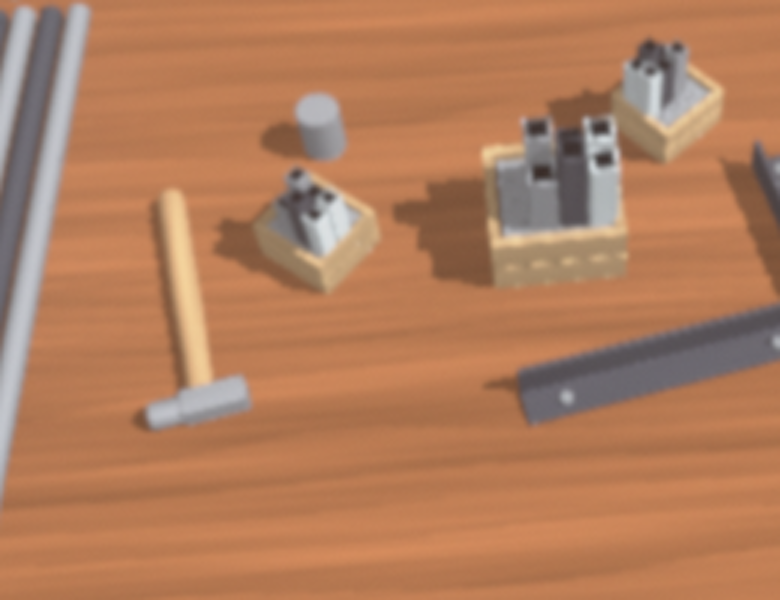

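```bash
cat > h.py <<'E'
from station import *
import numpy as np, cv2
def ray(n,px):
    c=calibration(n)
    d=np.array([(px[0]-c['cx'])/c['fx'],(px[1]-c['cy'])/c['fy']]);u=d.copy()
    for _ in range(20):u=d/(1+c['k1']*(u@u))
    R=np.array(c['R']);t=np.array(c['t']);return -R.T@t,R.T@np.array([u[0],u[1],1])
def at(n,px,z):
    o,d=ray(n,px);return o+d*(z-o[2])/d[2]
def two(p,q):
    o,d=ray('top',p);a,b=ray('scene',q)
    s=np.linalg.lstsq(np.c_[d,-b],a-o,rcond=None)[0]
    return (o+d*s[0]+a+b*s[1])/2,np.linalg.norm(o+d*s[0]-a-b*s[1])
def proj(n,X):
    c=calibration(n);p=np.array(c['R'])@np.array(X)+c['t'];u=p[:2]/p[2];u=u*(1+c['k1']*(u@u))
    return u*c['fx']+[c['cx'],c['cy']]
E
python3 - <<'E'
from h import *
np.set_printoptions(precision=4,suppress=True)
T=lambda u,v:(200+u/3-1/3,40+v/3-1/3)
S=lambda u,v:(60+u/3-1/3,120+v/3-1/3)
print("crate rim top75");
for p in[(187,385),(321,385),(321,507),(187,507)]:print(at('top',T(*p),.075))
print("fence top z40");
for p in[(8,328),(299,283),(12,335),(40,515)]:print(at('top',T(*p),.04), at('top',T(*p),0))
print("two-view: crate far right top, far left top, fence right end")
print(two(T(321,385),S(492,244)),two(T(187,385),S(626,229)))
print(two(T(299,283),S(519,373)))
print("slug",at('top',T(487,588),.06),"hammer",at('top',T(627,530),.01),at('top',T(580,300),.02))
print("small crates",at('top',T(125,525),.04),at('top',T(485,520),.04),at('top',T(427,458),.04))
for p in[(60,577),(178,582),(128,640)]:print(at('top',T(*p),.04))
E
```

```text
crate rim top75
[ 0.5984 -0.0273  0.075 ]
[ 0.6024 -0.1581  0.075 ]
[ 0.4832 -0.1606  0.075 ]
[ 0.4795 -0.0307  0.075 ]
fence top z40
[0.6555 0.1542 0.04  ] [0.6623 0.1593 0.    ]
[ 0.7103 -0.1374  0.04  ] [ 0.7186 -0.1406  0.    ]
[0.6485 0.1498 0.04  ] [0.6551 0.1548 0.    ]
[0.4688 0.1147 0.04  ] [0.4702 0.1187 0.    ]
two-view: crate far right top, far left top, fence right end
(array([ 0.6022, -0.1575,  0.0765]), np.float64(0.0009883090976265994)) (array([ 0.5977, -0.0286,  0.0791]), np.float64(0.0027199233781287756))
(array([ 0.7133, -0.1391,  0.0251]), np.float64(0.0010666087711666869))
slug [ 0.4088 -0.3275  0.06  ] hammer [ 0.4709 -0.4841  0.01  ] [ 0.707  -0.4312  0.02  ]
small crates [0.4614 0.03   0.04  ] [ 0.4763 -0.329   0.04  ] [ 0.5368 -0.2695  0.04  ]
[0.4081 0.0927 0.04  ]
[ 0.4066 -0.0241  0.04  ]
[0.3482 0.0235 0.04  ]
```

```bash
python3 - <<'E'
from h import *
import station
np.set_printoptions(precision=4,suppress=True)
T=lambda u,v:(200+u/3-1/3,40+v/3-1/3)
S=lambda u,v:(60+u/3-1/3,120+v/3-1/3)
print([n for n in dir(station) if not n.startswith('_')], getattr(station,'hold_point_z',None))
for s in[(635,62),(652,70)]:
  for t in [(155,565),(141,542)]: print(two(T(*t),S(*s)))
t=cv2.imread("pics/top0.png");s=cv2.imread("pics/scene0.png")
a=cv2.resize(t[115:220,190:305],None,fx=5,fy=5,interpolation=2)
cv2.imwrite("pics/fz.png",a)
b=cv2.resize(s[160:260,230:350],None,fx=5,fy=5,interpolation=2);cv2.imwrite("pics/fs.png",b)
E
```

```text
['Unreachable', 'calibration', 'get_state', 'grab_frame', 'hold_point_z', 'job_done'] 0.0188
(array([ 0.4225, -0.0033,  0.1169]), np.float64(0.0022819712384843766))
(array([0.4424, 0.002 , 0.1387]), np.float64(0.018041550347907095))
(array([0.4236, 0.0054, 0.1057]), np.float64(0.014937598109237279))
(array([0.4435, 0.0106, 0.1272]), np.float64(0.0013336430318574926))
```

View pics/fz.png

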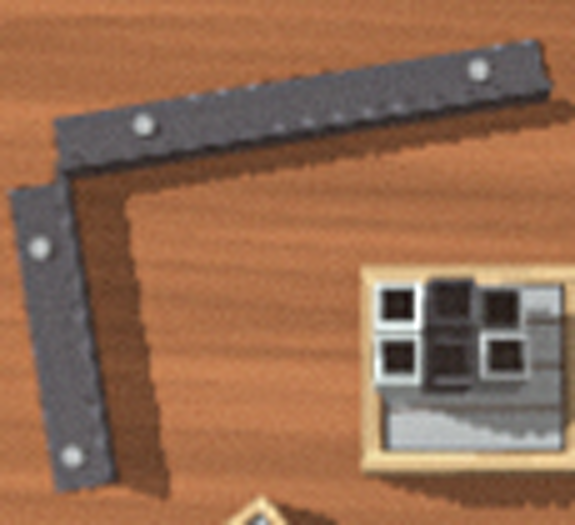

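View pics/fs.png

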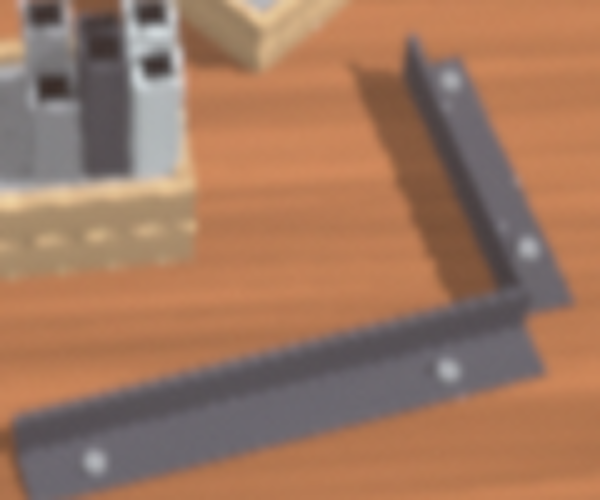

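```bash
python3 - <<'E'
from h import *
np.set_printoptions(precision=4,suppress=True)
T=lambda u,v:(190+u/5-.4,115+v/5-.4)
f=[at('top',T(*p),0) for p in[(75,180),(550,97)]]; l=[at('top',T(*p),0) for p in[(75,180),(118,480)]]
print(f,l)
d=f[0]-f[1];print(np.arctan2(-d[0],d[1]),np.linalg.norm(d));d=l[0]-l[1];print(np.arctan2(d[1],d[0]),np.linalg.norm(d))
# two-view of top-corner edges
S=lambda u,v:(230+u/5-.4,160+v/5-.4)
print(two(T(70,174),S(525,290)), two(T(548,91),S(17,418)))
E
```

```text
[array([0.6574, 0.152 , 0.    ]), array([ 0.7186, -0.1415,  0.    ])] [array([0.6574, 0.152 , 0.    ]), array([0.4725, 0.1182, 0.    ])]
0.2054510729292361 0.29980318603257233
0.1811045727127239 0.18803574860626793
(array([0.6562, 0.1538, 0.0322]), np.float64(0.005057340325916096)) (array([ 0.7153, -0.138 ,  0.0332]), np.float64(0.0010206675259240878))
```

Request:
arm_command([
  [0.013,0.047,0],
  [0.013,0.047,0],
  [0.013,0.047,0],
  [0.013,0.047,0],
  [0.013,0.047,0],
  [0.013,0.047,0],
  [0.013,0.047,0],
  [0.013,0.047,0],
], fingers=[-0.36,-0.36,-0.36,-0.36,-0.36,-0.36,-0.36,-0.36], roll=[-0.033,-0.033,-0.033,-0.033,-0.033,-0.033,-0.033,-0.033])

```text
t: 0.9
eef_pos: [0.3996, -0.2217, 0.2195]
ee_rot: [3.133, -0.005, -2.967]
force: [1.4, 0.8, -0.6]
width: 0.0598
```

Request:
arm_command([
  [0.012,0.036,0],
  [0.012,0.036,0],
  [0.009,0.028,0],
  [0,0,0],
  [0,0,-0.04],
  [0,0,-0.04],
  [0,0,0],
], fingers=[-0.36,-0.36,-0.36,-0.36,-0.36,-0.36,-0.36], roll=[0.01,0.01,0,0,0,0,0])

```text
t: 1.6
eef_pos: [0.4338, -0.1118, 0.139]
ee_rot: [3.133, 0.001, -2.938]
force: [-0.5, -0.7, 0.3]
width: 0.0599
```

```bash
python3 - <<'E'
from h import *
s=get_state();print(s['t'],s['eef_pos'],s['ee_rot'])
cv2.imwrite("pics/w1.png",grab_frame("wrist"));cv2.imwrite("pics/s1.png",cv2.resize(grab_frame("scene")[60:260,120:380],None,fx=3,fy=3))
E
```

```text
1.6 [ 0.43383915 -0.11175988  0.13900954] [ 3.13266275e+00  7.22906011e-04 -2.93806114e+00]
```

View pics/s1.png

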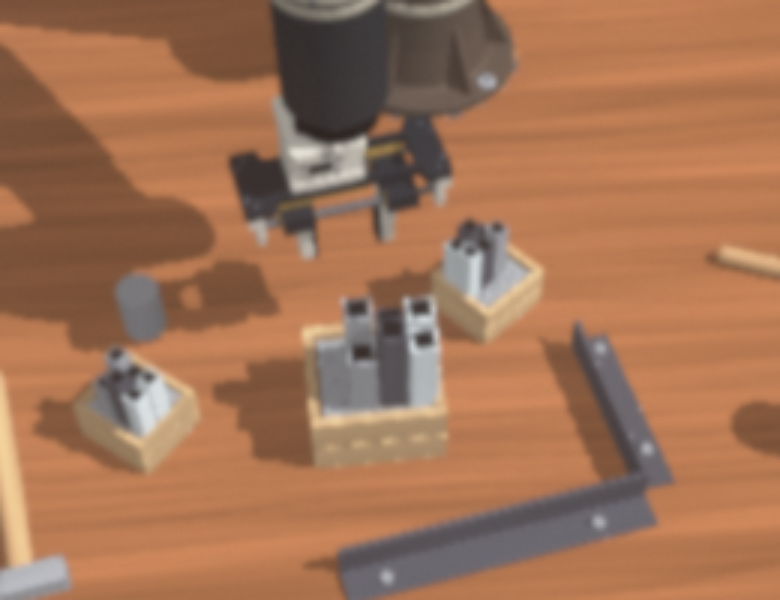

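View pics/w1.png

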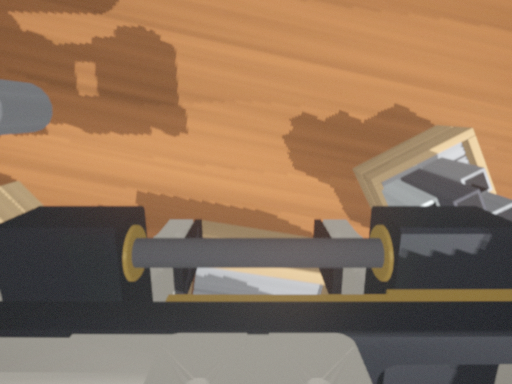

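Request:
arm_command([
  [0,-0.009,0],
  [0,0,0],
  [0,0,-0.04],
  [0,0,-0.04],
  [0,0,-0.03],
  [0,0,-0.01],
  [0,0,0],
], fingers=[-0.36,-0.36,-0.36,-0.36,-0.36,-0.36,-0.36], roll=[-0.005,0,0,0,0,0,0])

```text
t: 2.4
eef_pos: [0.4462, -0.1238, 0.0313]
ee_rot: [3.138, 0.029, -2.945]
force: [0.2, 0.0, 0.3]
width: 0.0594
```

Request:
arm_command([
  [-0.002,0,-0.005],
  [0,0,-0.008],
  [0,0,0],
], fingers=[-0.36,-0.36,-0.36], roll=[0,0,0])

```text
t: 2.7
eef_pos: [0.4467, -0.124, 0.0205]
ee_rot: [3.139, 0.034, -2.945]
force: [-0.3, 0.3, -0.1]
width: 0.06
```

Request:
arm_command([
  [0.006,0.001,-0.003],
  [0.006,0.001,0],
  [0.006,0.001,0],
  [0.006,0.001,0],
  [0.006,0.001,0],
  [0.006,0.001,0],
  [0.006,0.001,0],
  [0.006,0.001,0],
], fingers=[-0.36,-0.36,-0.36,-0.36,-0.36,-0.36,-0.36,-0.36], roll=[0,0,0,0,0,0,0,0])

```text
t: 3.5
eef_pos: [0.4688, -0.1216, 0.0141]
ee_rot: [3.134, -0.017, -2.959]
force: [-14.5, -4.5, 13.9]
width: 0.0597
```

```bash
python3 - <<'E'
from h import *
s=get_state();print(s['t'],s['eef_pos'],s['ee_rot'],s['force'],s['q'])
cv2.imwrite("pics/s2.png",cv2.resize(grab_frame("scene")[100:260,180:350],None,fx=4,fy=4))
s=get_state();print(s['t'],s['eef_pos'],s['ee_rot'],s['force'],s['q'])
cv2.imwrite("pics/t2.png",cv2.resize(grab_frame("top")[100:260,180:350],None,fx=4,fy=4))
E
```

```text
3.5 [ 0.46883288 -0.12156363  0.01406492] [ 3.13419306 -0.01718086 -2.95910005] [-14.45261389  -4.52325453  13.90704827] [ 0.1476614   0.31345366 -0.63905324 -0.01144687 -0.63574883 -1.52675885]
3.55 [ 0.46925723 -0.12160197  0.01399006] [ 3.13430888 -0.01752229 -2.95908183] [-12.49047215  -6.86845447   8.6500319 ] [ 0.14754774  0.31425849 -0.63807052 -0.01122012 -0.63626355 -1.52681312]
```

View pics/s2.png

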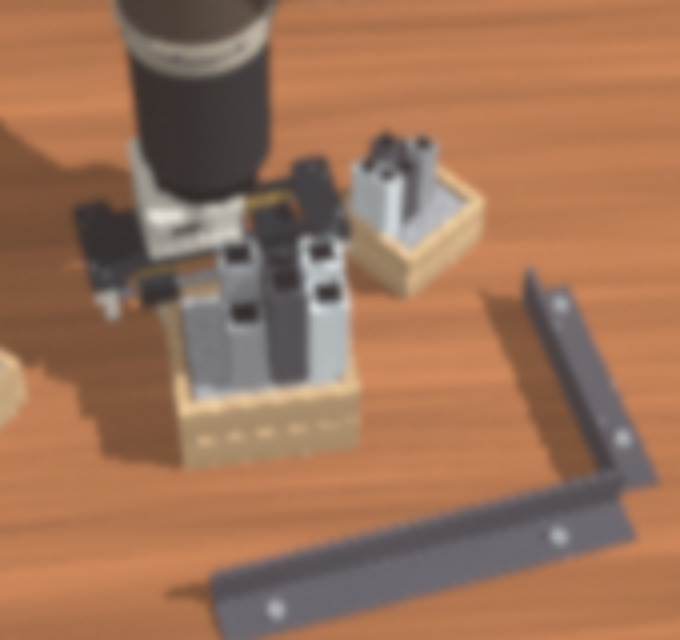

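View pics/t2.png

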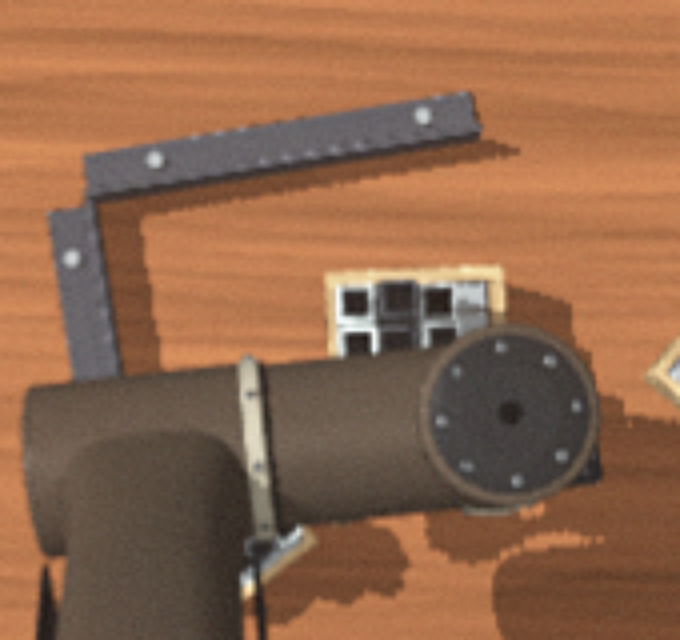

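Request:
arm_command([
  [0.001,0,0.003],
  [0.006,0.001,0.001],
  [0.007,0.001,0],
  [0.007,0.001,0],
  [0.007,0.001,0],
  [0.007,0.001,0],
  [0.007,0.001,0],
  [0.007,0.001,0],
], fingers=[-0.36,-0.36,-0.36,-0.36,-0.36,-0.36,-0.36,-0.36], roll=[0.004,0.004,0.004,0,0,0,0,0])

```text
t: 4.4
eef_pos: [0.4805, -0.1242, 0.0158]
ee_rot: [3.13, -0.09, -2.963]
force: [-27.3, 1.4, 25.0]
width: 0.0599
```

Request:
arm_command([
  [-0.01,-0.002,0],
  [-0.02,-0.004,0],
  [0,0,0],
], fingers=[-0.36,-0.36,-0.36], roll=[0,0,0])

```text
t: 4.7
eef_pos: [0.4504, -0.1305, 0.0161]
ee_rot: [3.13, -0.091, -2.963]
force: [0.0, 0.4, 0.4]
width: 0.0597
```

```bash
python3 - <<'E'
from h import *
s=get_state();print(s['t'],s['eef_pos'],s['ee_rot'],s['force'],s['q'])
cv2.imwrite("pics/s3.png",cv2.resize(grab_frame("scene")[100:260,180:350],None,fx=4,fy=4))
E
```

```text
4.7 [ 0.45036858 -0.13046996  0.01609846] [ 3.12966013 -0.09066322 -2.96317413] [0.00973443 0.44172374 0.37032535] [ 0.13255576  0.3258912  -0.61580026 -0.01177919 -0.72025249 -1.5162668 ]
```

View pics/s3.png

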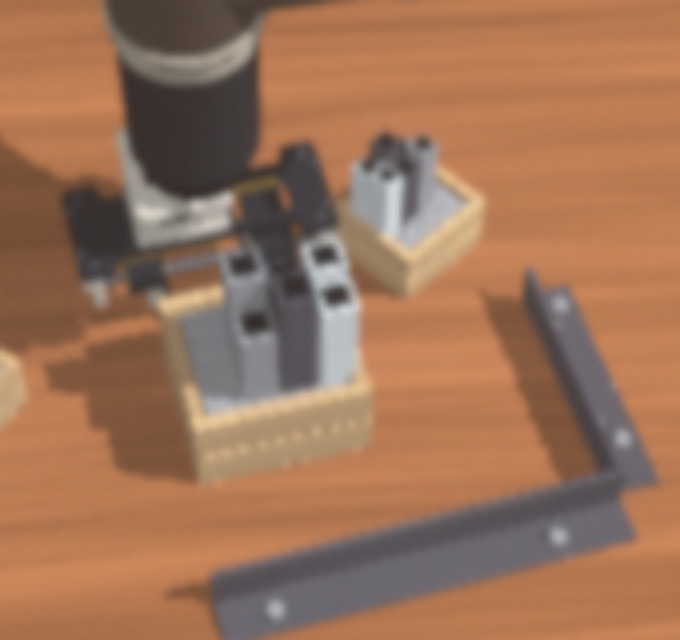

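Request:
arm_command([
  [0,0,0.03],
  [0,0,0.03],
  [0,0,0.03],
  [0,0,0.03],
], fingers=[-0.36,-0.36,-0.36,-0.36], roll=[0,0,0,0])

```text
t: 5.15
eef_pos: [0.4542, -0.1297, 0.1379]
ee_rot: [3.13, -0.092, -2.961]
force: [1.3, -0.2, -0.2]
width: 0.0597
```

Request:
arm_command([
  [-0.02,0,-0.04],
  [0,0,-0.04],
  [0,0,0],
], fingers=[-0.36,-0.36,-0.36], roll=[0,0,0])

```text
t: 5.45
eef_pos: [0.4435, -0.1287, 0.0641]
ee_rot: [3.133, -0.073, -2.958]
force: [-0.9, 0.4, 0.3]
width: 0.0598
```

Request:
arm_command([
  [-0.03,0.003,0],
  [-0.03,0,0],
  [0,0,0],
], fingers=[-0.36,-0.36,-0.36], roll=[0,0,0])

```text
t: 5.75
eef_pos: [0.3857, -0.1253, 0.0666]
ee_rot: [3.135, -0.073, -2.956]
force: [0.8, 0.5, 0.4]
width: 0.0599
```

```bash
python3 - <<'E'
from h import *
s=get_state();print(s['t'],s['eef_pos'],s['ee_rot'],s['force'],s['q'])
E
```

```text
5.75 [ 0.38573034 -0.12530661  0.06656192] [ 3.13484761 -0.07306276 -2.95595099] [0.76398524 0.50508347 0.39006222] [ 0.17237241  0.13892062 -0.71665486 -0.00814407 -0.78838305 -1.55182069]
```

Request:
arm_command([
  [0,-0.005,0.04],
  [0,0,0.04],
  [0,0,-0.05],
  [0,0,-0.05],
  [0,0,0.04],
  [0,0,0.04],
  [0,0,-0.05],
  [0,0,-0.04],
], fingers=[-0.36,-0.36,-0.36,-0.36,-0.36,-0.36,-0.36,-0.36], roll=[0,0,0,0,0,0,0,0])

```text
t: 6.55
eef_pos: [0.4055, -0.1296, 0.0511]
ee_rot: [-3.141, -0.058, -2.948]
force: [-0.8, 0.6, -0.4]
width: 0.0597
```

Request:
arm_command([
  [0,0,0.03],
  [0,0,0.03],
  [0,0,0.03],
  [0,0,0.02],
  [0,0,-0.05],
  [0,0,-0.05],
  [0,0,-0.04],
  [0,0,0],
], fingers=[-0.36,-0.36,-0.36,-0.36,-0.36,-0.36,-0.36,-0.36], roll=[0,0,0,0,0,0,0,0])

```text
t: 7.35
eef_pos: [0.42, -0.1291, 0.0286]
ee_rot: [-3.136, -0.053, -2.942]
force: [0.3, -0.7, -0.2]
width: 0.0593
```

Request:
arm_command([
  [0,0,0.03],
  [0,0,0.04],
  [0,0,0.04],
  [0,0,0.03],
  [0,0,0],
  [0,0,0],
  [0,0,0],
  [0,0,0],
], fingers=[-0.36,-0.36,-0.36,-0.36,-0.36,-0.36,-0.36,-0.36], roll=[0,0,0,0,0.15,0.15,0.15,0.15])

```text
t: 8.15
eef_pos: [0.4287, -0.1305, 0.2]
ee_rot: [-3.121, -0.04, -2.335]
force: [0.3, -0.2, -0.5]
width: 0.0595
```

Request:
arm_command([
  [0,0,0],
  [0,0,0],
  [0,0,0],
  [0,0,0],
  [0,0,0],
  [0,0,0],
  [0,0,0],
  [0,0,0],
], fingers=[-0.36,-0.36,-0.36,-0.36,-0.36,-0.36,-0.36,-0.36], roll=[0.15,0.15,0.15,0.15,0.15,0.15,0.15,0.15])

```text
t: 8.95
eef_pos: [0.4352, -0.1317, 0.2303]
ee_rot: [-3.096, -0.041, -1.136]
force: [0.2, 0.2, 0.0]
width: 0.0598
```

Request:
arm_command([
  [0,0,0],
  [0,0,0],
  [0,0,0],
  [0,0,0],
  [0,0,0],
  [0,0,0],
  [0,0,0],
  [0,0,0],
], fingers=[-0.36,-0.36,-0.36,-0.36,-0.36,-0.36,-0.36,-0.36], roll=[0.15,0.15,0.15,0.15,0.15,0.15,0.15,0])

```text
t: 9.75
eef_pos: [0.4391, -0.1335, 0.2609]
ee_rot: [-3.088, -0.064, -0.084]
force: [0.2, -0.6, 0.3]
width: 0.0597
```

```bash
python3 - <<'E'
from h import *
s=get_state();print(s['t'],s['eef_pos'],s['ee_rot'],s['force'],s['q'])
cv2.imwrite("pics/s4.png",cv2.resize(grab_frame("scene")[60:260,150:370],None,fx=3,fy=3))
E
```

```text
9.75 [ 0.43905136 -0.13346737  0.26086228] [-3.08750755 -0.06437971 -0.08388063] [ 0.20299489 -0.55416255  0.32811614] [ 0.09828161 -0.06380161 -0.40107471 -0.04529473 -1.16079906  1.40692216]
```

View pics/s4.png

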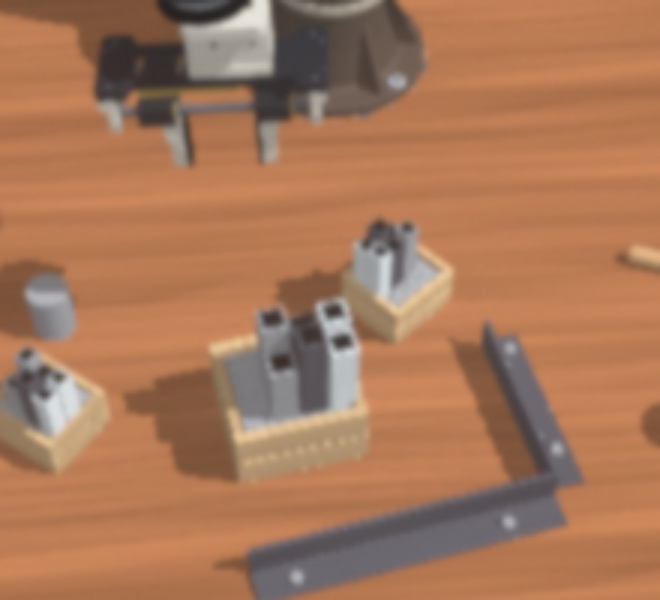

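```bash
cat >> h.py <<'E'
from scipy.spatial.transform import Rotation as Ro
CO=np.array([.657,.152,0]);A=.195
SX=np.array([np.cos(A),np.sin(A),0]);SY=np.array([-np.sin(A),np.cos(A),0])
def rep():
    s=get_state();R=Ro.from_euler('xyz',s['ee_rot']).as_matrix();u=-R[:,2];p=s['eef_pos']-CO
    print('t',s['t'],'sx %.4f sy %.4f z %.4f'%(p@SX,p@SY,p[2]),'upx %.3f upy %.3f'%(u@SX,u@SY),'yaw-A %.3f'%(s['ee_rot'][2]-A),'F',s['force'].round(1),'w',s['width'], 'lean world',u.round(3)[:2])
    return s
E
python3 -c "
from h import *
rep();rep()"
```

```text
t 9.8 sx -0.2689 sy -0.2380 z 0.2611 upx -0.078 upy -0.034 yaw-A -0.284 F [ 0.1 -0.8  0.8] w 0.059278756224888735 lean world [-0.07  -0.048]
t 9.8 sx -0.2689 sy -0.2380 z 0.2611 upx -0.078 upy -0.034 yaw-A -0.284 F [ 0.1 -0.8  0.8] w 0.059278756224888735 lean world [-0.07  -0.048]
```

```bash
python3 - <<'E'
from h import *
np.set_printoptions(precision=4,suppress=True)
S=lambda u,v:(150+u/3-1/3,60+v/3-1/3)
P=[at('scene',S(*p),.075) for p in[(238,440),(367,407),(211,347)]]
for p in P: print(p,(p-CO)@SX,(p-CO)@SY)
d=P[1]-P[0];print(np.arctan2(-d[0],d[1])-A,np.linalg.norm(d));d=P[0]-P[2];print(np.arctan2(d[1],d[0])-A,np.linalg.norm(d))
cv2.imwrite("pics/t4.png",cv2.resize(grab_frame("top")[110:260,180:350],None,fx=4,fy=4))
E
```

```text
[ 0.6206 -0.1429  0.075 ] -0.09288338605343174 -0.2822447352434305
[ 0.5934 -0.019   0.075 ] -0.09553870792028805 -0.15539366740164112
[ 0.5093 -0.1642  0.075 ] -0.20613565644035353 -0.2815724730047672
0.020929537160513795 0.12687885618501948
-0.005935901687833561 0.11325426563405892
```

View pics/t4.png

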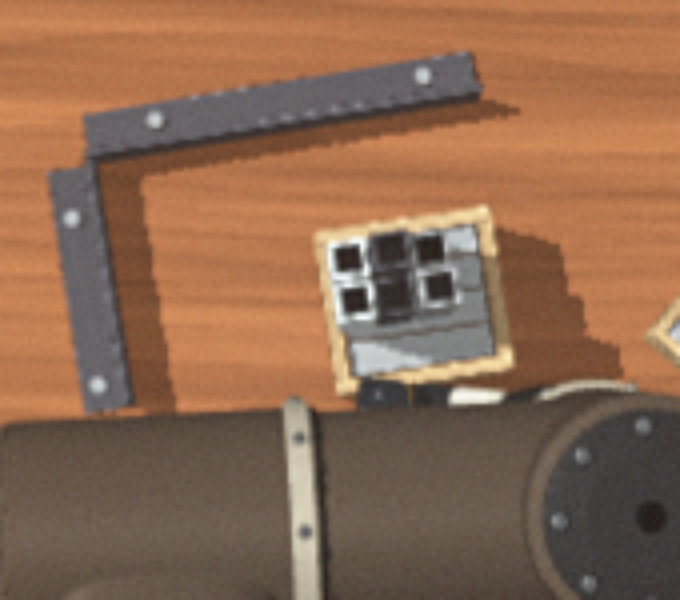

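Request:
arm_command([
  [0,0.004,0],
  [0,0.004,0],
  [0,0,-0.03],
  [0,0,-0.03],
  [0,0,-0.03],
  [0,0,-0.03],
  [0,0,-0.03],
  [0,0,-0.02],
], fingers=[-0.36,-0.36,-0.36,-0.36,-0.36,-0.36,-0.36,-0.36], roll=[0.14,0.14,0,0,0,0,0,0])

```text
t: 10.65
eef_pos: [0.4418, -0.1251, 0.0971]
ee_rot: [-3.091, -0.079, 0.169]
force: [0.9, 0.0, 0.2]
width: 0.0599
```

```bash
python3 -c "
from h import *
rep()"
```

```text
t 10.65 sx -0.2648 sy -0.2301 z 0.0971 upx -0.080 upy -0.049 yaw-A -0.026 F [0.9 0.  0.2] w 0.05987601663002932 lean world [-0.069 -0.064]
```

Request:
arm_command([
  [-0.005,0,-0.03],
  [-0.004,0,-0.025],
  [0,0,-0.012],
  [0,0,-0.006],
  [0,0,0],
], fingers=[-0.36,-0.36,-0.36,-0.36,-0.36], roll=[0.02,0.01,0,0,0])

```text
t: 11.15
eef_pos: [0.4326, -0.1246, 0.0226]
ee_rot: [-3.09, -0.076, 0.184]
force: [0.1, -0.6, 0.8]
width: 0.0598
```

```bash
python3 -c "
from h import *
rep()"
```

```text
t 11.15 sx -0.2737 sy -0.2278 z 0.0226 upx -0.076 upy -0.051 yaw-A -0.011 F [ 0.1 -0.6  0.8] w 0.05983286004575187 lean world [-0.065 -0.065]
```

Request:
arm_command([
  [0.02,0.004,-0.003],
  [0.02,0.004,0],
  [0.012,0.002,0],
  [0.012,0.002,0],
  [0.012,0.002,0],
  [0.012,0.002,0],
], fingers=[-0.36,-0.36,-0.36,-0.36,-0.36,-0.36], roll=[0.01,0,0,0,0,0])

```text
t: 11.75
eef_pos: [0.498, -0.1115, 0.0206]
ee_rot: [-3.084, -0.032, 0.184]
force: [-23.8, -4.2, 18.4]
width: 0.0596
```

```bash
python3 -c "
from h import *
rep()"
```

```text
t 11.75 sx -0.2070 sy -0.2277 z 0.0206 upx -0.033 upy -0.058 yaw-A -0.011 F [-23.8  -4.2  18.4] w 0.05957333000956119 lean world [-0.021 -0.063]
```

Request:
arm_command([
  [0.012,0.002,0.001],
  [0.012,0.002,0.001],
  [0.012,0.002,0.001],
  [0.012,0.002,0.001],
], fingers=[-0.36,-0.36,-0.36,-0.36], roll=[0,0,0,0])

```text
t: 12.15
eef_pos: [0.5201, -0.1067, 0.0212]
ee_rot: [-3.076, 0.015, 0.176]
force: [-10.9, -1.9, -0.8]
width: 0.06
```

```bash
python3 -c "
from h import *
rep()"
```

```text
t 12.15 sx -0.1844 sy -0.2272 z 0.0212 upx 0.013 upy -0.066 yaw-A -0.019 F [-10.9  -1.9  -0.8] w 0.05997675007796479 lean world [ 0.026 -0.062]
```

Request:
arm_command([
  [0.022,0.004,0.001],
  [0.022,0.004,0.001],
], fingers=[-0.36,-0.36], roll=[0.005,0.005])

```text
t: 12.35
eef_pos: [0.5522, -0.1001, 0.0216]
ee_rot: [-3.073, 0.036, 0.181]
force: [-9.6, -1.7, -2.1]
width: 0.0593
```

```bash
python3 -c "
from h import *
rep()"
```

```text
t 12.35 sx -0.1517 sy -0.2270 z 0.0216 upx 0.035 upy -0.069 yaw-A -0.014 F [-9.6 -1.7 -2.1] w 0.059343094583383736 lean world [ 0.048 -0.061]
```

Request:
arm_command([
  [0.016,0.003,0],
  [-0.01,-0.002,0],
  [-0.03,-0.006,0],
], fingers=[-0.36,-0.36,-0.36], roll=[0.005,0,0])

```text
t: 12.65
eef_pos: [0.5269, -0.1056, 0.0217]
ee_rot: [-3.073, 0.044, 0.184]
force: [-1.8, -0.3, -0.4]
width: 0.0595
```

```bash
python3 -c "
from h import *
rep()
cv2.imwrite('pics/s5.png',cv2.resize(grab_frame('scene')[120:270,200:370],None,fx=4,fy=4,interpolation=2))
cv2.imwrite('pics/t5.png',cv2.resize(grab_frame('top')[100:250,180:350],None,fx=4,fy=4,interpolation=2))
"
```

```text
t 12.65 sx -0.1776 sy -0.2275 z 0.0217 upx 0.043 upy -0.069 yaw-A -0.011 F [-1.8 -0.3 -0.4] w 0.05950601738146701 lean world [ 0.055 -0.06 ]
```

View pics/s5.png

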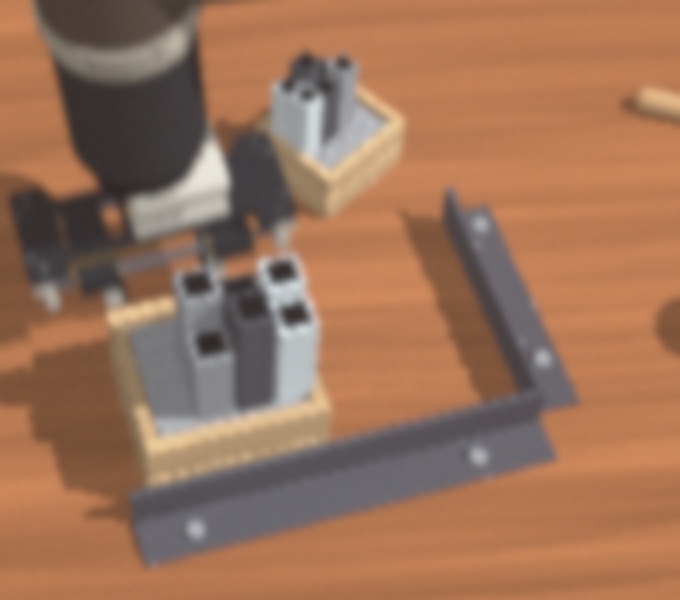

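View pics/t5.png

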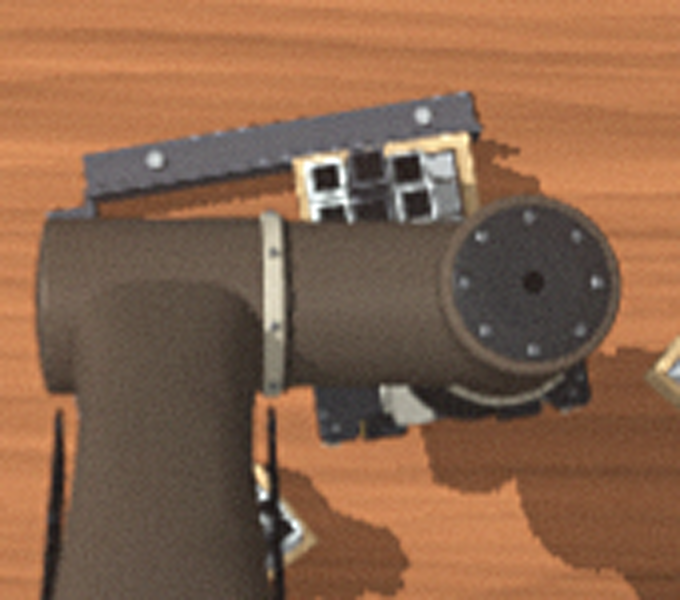

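Request:
arm_command([
  [-0.01,0,0.03],
  [0,-0.01,0.04],
  [0,-0.02,0.04],
  [0,-0.02,0.04],
  [0,-0.02,0.02],
  [0,0,0],
  [0,0,0],
  [0,0,0],
], fingers=[-0.36,-0.36,-0.36,-0.36,-0.36,-0.36,-0.36,-0.36], roll=[0,0,0,0,-0.15,-0.15,-0.15,-0.15])

```text
t: 13.55
eef_pos: [0.5073, -0.1797, 0.2063]
ee_rot: [-3.069, 0.033, -0.426]
force: [0.0, -0.1, 0.1]
width: 0.0597
```

```bash
python3 - <<'E'
from h import *
rep()
T=lambda u,v:(180+u/4-.375,100+v/4-.375)
S=lambda u,v:(200+u/4-.375,120+v/4-.375)
P=[at('top',T(*p),.075) for p in[(471,133),(295,160)]]+[at('scene',S(*p),.075) for p in [(150,440),(330,400),(108,317)]]
for p in P: print(p.round(4),'sx %.4f sy %.4f'%((p-CO)@SX,(p-CO)@SY))
for z in (0,.04):
  for p in[(85,195),(480,133)]:
    q=at('top',T(*p),z);print('fence',z,'%.4f %.4f'%((q-CO)@SX,(q-CO)@SY))
E
```

```text
t 13.55 sx -0.2112 sy -0.2964 z 0.2063 upx -0.015 upy -0.078 yaw-A -0.621 F [ 0.  -0.1  0.1] w 0.059677792905643595 lean world [ 0.   -0.08]
[ 0.7062 -0.1287  0.075 ] sx -0.0062 sy -0.2849
[6.819e-01 5.000e-04 7.500e-02] sx -0.0050 sy -0.1534
[ 0.6976 -0.1245  0.075 ] sx -0.0137 sy -0.2792
[6.764e-01 4.000e-04 7.500e-02] sx -0.0103 sy -0.1525
[ 0.5947 -0.1484  0.075 ] sx -0.1193 sy -0.2827
fence 0 0.0093 0.0103
fence 0 0.0071 -0.3005
fence 0.04 0.0016 0.0065
fence 0.04 -0.0006 -0.2957
```

Request:
arm_command([
  [0.015,0,0],
  [0.025,0,0],
  [0.025,0,0],
  [0.025,0,0],
  [0.025,0,0],
  [0.02,0,0],
  [0.006,0,0],
  [0,0,0],
], fingers=[-0.36,-0.36,-0.36,-0.36,-0.36,-0.36,-0.36,-0.36], roll=[-0.14,-0.14,-0.14,-0.14,-0.14,-0.14,-0.11,0])

```text
t: 14.35
eef_pos: [0.6503, -0.18, 0.215]
ee_rot: [-3.055, 0.026, -1.429]
force: [0.1, -0.5, -0.5]
width: 0.0595
```

```bash
python3 -c "
from h import *
rep()"
```

```text
t 14.35 sx -0.0709 sy -0.3244 z 0.2150 upx -0.088 upy -0.021 yaw-A -1.624 F [ 0.1 -0.5 -0.5] w 0.05952442124381198 lean world [-0.082 -0.038]
```

Request:
arm_command([
  [0,0,-0.02],
  [0,0,-0.03],
  [0,0,-0.03],
  [0,0,-0.03],
  [0,0,-0.03],
  [0,0,-0.02],
  [0,0,-0.01],
  [0,0,0],
], fingers=[-0.36,-0.36,-0.36,-0.36,-0.36,-0.36,-0.36,-0.36], roll=[0.03,0.02,0,0,0,0,0,0])

```text
t: 15.15
eef_pos: [0.6466, -0.1804, 0.0477]
ee_rot: [-3.042, 0.022, -1.353]
force: [0.2, -0.7, -0.1]
width: 0.0593
```

```bash
python3 -c "
from h import *
rep()
cv2.imwrite('pics/s6.png',cv2.resize(grab_frame('scene')[120:270,170:340],None,fx=4,fy=4,interpolation=2))"
```

```text
t 15.15 sx -0.0746 sy -0.3240 z 0.0477 upx -0.099 upy -0.024 yaw-A -1.548 F [ 0.2 -0.7 -0.1] w 0.05931411200457664 lean world [-0.093 -0.043]
```

View pics/s6.png

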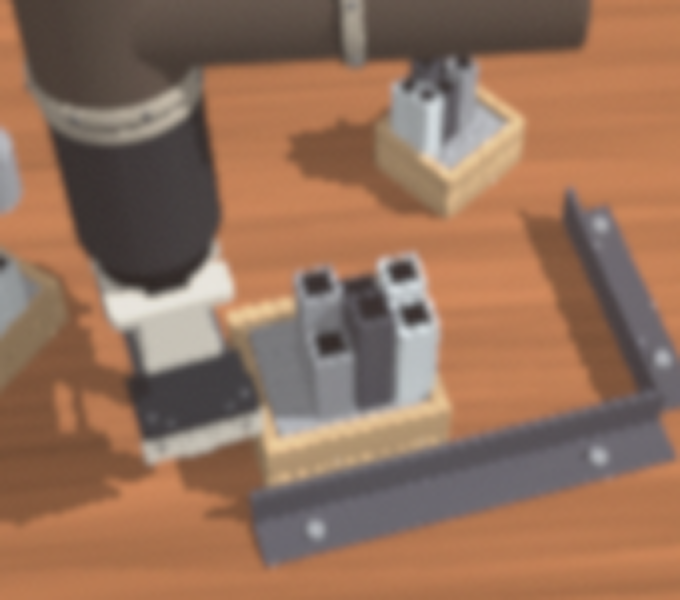

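Request:
arm_command([
  [0,0,-0.012],
  [0,0,-0.01],
  [0,0,-0.001],
  [-0.004,0.018,0],
  [-0.003,0.015,0.001],
  [-0.004,0.02,0.001],
  [-0.004,0.02,0.001],
], fingers=[-0.36,-0.36,-0.36,-0.36,-0.36,-0.36,-0.36], roll=[-0.012,-0.01,0,0,0,0,0])

```text
t: 15.9
eef_pos: [0.6341, -0.1098, 0.0305]
ee_rot: [-3.035, 0.017, -1.379]
force: [1.9, -8.0, -4.3]
width: 0.0596
```

```bash
python3 -c "
from h import *
rep()"
```

```text
t 15.9 sx -0.0732 sy -0.2524 z 0.0305 upx -0.106 upy -0.017 yaw-A -1.574 F [ 1.9 -8.  -4.3] w 0.05957894171776837 lean world [-0.101 -0.037]
```

Request:
arm_command([
  [-0.004,0.02,-0.003],
  [-0.004,0.02,-0.003],
  [-0.004,0.02,-0.001],
], fingers=[-0.36,-0.36,-0.36], roll=[0,0,0])

```text
t: 16.2
eef_pos: [0.6259, -0.0531, 0.0284]
ee_rot: [-3.028, 0.009, -1.377]
force: [2.1, -8.3, -4.7]
width: 0.0596
```

```bash
python3 -c "
from h import *
rep()
cv2.imwrite('pics/s7.png',cv2.resize(grab_frame('scene')[120:270,190:360],None,fx=4,fy=4,interpolation=2))"
```

```text
t 16.2 sx -0.0703 sy -0.1951 z 0.0284 upx -0.113 upy -0.008 yaw-A -1.572 F [ 2.1 -8.3 -4.7] w 0.05962569841290666 lean world [-0.109 -0.03 ]
```

View pics/s7.png

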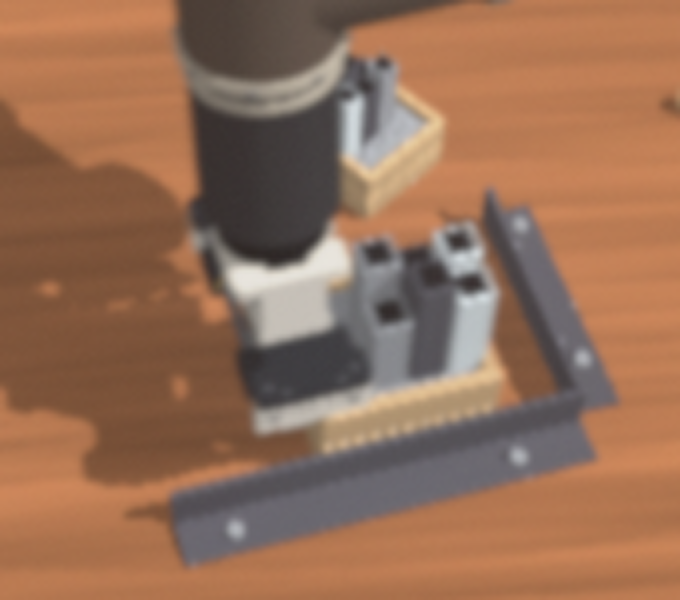

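Request:
arm_command([
  [-0.004,0.018,-0.003],
  [-0.003,0.015,-0.003],
  [-0.002,0.01,-0.001],
], fingers=[-0.36,-0.36,-0.36], roll=[0,0,0])

```text
t: 16.55
eef_pos: [0.6207, -0.0119, 0.0276]
ee_rot: [-3.021, 0.002, -1.373]
force: [2.9, -9.4, -4.7]
width: 0.0598
```

```bash
python3 -c "
from h import *
rep()"
```

```text
t 16.55 sx -0.0673 sy -0.1538 z 0.0276 upx -0.121 upy -0.002 yaw-A -1.568 F [ 2.9 -9.4 -4.7] w 0.05978742131200568 lean world [-0.118 -0.025]
```

Request:
arm_command([
  [-0.002,0.01,-0.002],
  [-0.002,0.008,-0.001],
], fingers=[-0.36,-0.36], roll=[0,0])

```text
t: 16.75
eef_pos: [0.6181, 0.0028, 0.0276]
ee_rot: [-3.019, -0.003, -1.373]
force: [6.3, -52.5, 7.8]
width: 0.0596
```

```bash
python3 -c "
from h import *
rep()"
```

```text
t 16.75 sx -0.0671 sy -0.1389 z 0.0276 upx -0.123 upy 0.002 yaw-A -1.568 F [  6.3 -52.5   7.8] w 0.059625020391845016 lean world [-0.121 -0.021]
```

Request:
arm_command([
  [-0.001,0.007,-0.001],
  [-0.001,0.007,-0.001],
], fingers=[-0.36,-0.36], roll=[0,0])

```text
t: 16.95
eef_pos: [0.6178, 0.0027, 0.0293]
ee_rot: [-3.021, -0.016, -1.376]
force: [11.6, -54.3, 3.9]
width: 0.0598
```

```bash
python3 -c "
from h import *
rep()
cv2.imwrite('pics/s8.png',cv2.resize(grab_frame('scene')[120:270,190:360],None,fx=4,fy=4,interpolation=2))"
```

```text
t 16.95 sx -0.0674 sy -0.1389 z 0.0293 upx -0.121 upy 0.016 yaw-A -1.571 F [ 11.6 -54.3   3.9] w 0.0598322108062834 lean world [-0.122 -0.008]
```

View pics/s8.png

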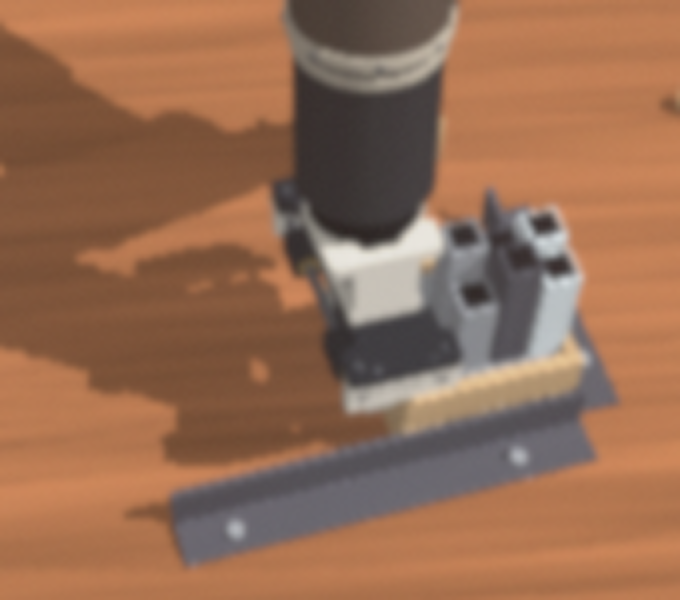

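Request:
arm_command([
  [0.001,-0.006,0],
  [0.003,-0.015,0],
  [0.004,-0.02,0.01],
  [0,0,0.04],
  [0,0,0.05],
  [0,0,0.05],
  [0,0,0.02],
  [0,0,0],
], fingers=[-0.36,-0.36,-0.36,-0.36,-0.36,-0.36,-0.36,-0.36], roll=[0,0,0,0,0,0,0,0])

```text
t: 17.8
eef_pos: [0.6245, -0.044, 0.2081]
ee_rot: [-3.02, -0.017, -1.377]
force: [0.3, 0.8, -0.1]
width: 0.0597
```

```bash
python3 -c "
from h import *
rep()
cv2.imwrite('pics/s9.png',cv2.resize(grab_frame('scene')[150:250,250:360],None,fx=6,fy=6,interpolation=2))
cv2.imwrite('pics/t9.png',cv2.resize(grab_frame('top')[110:230,180:310],None,fx=5,fy=5,interpolation=2))"
```

```text
t 17.8 sx -0.0698 sy -0.1860 z 0.2081 upx -0.121 upy 0.017 yaw-A -1.572 F [ 0.3  0.8 -0.1] w 0.0597093852953384 lean world [-0.122 -0.006]
```

View pics/s9.png

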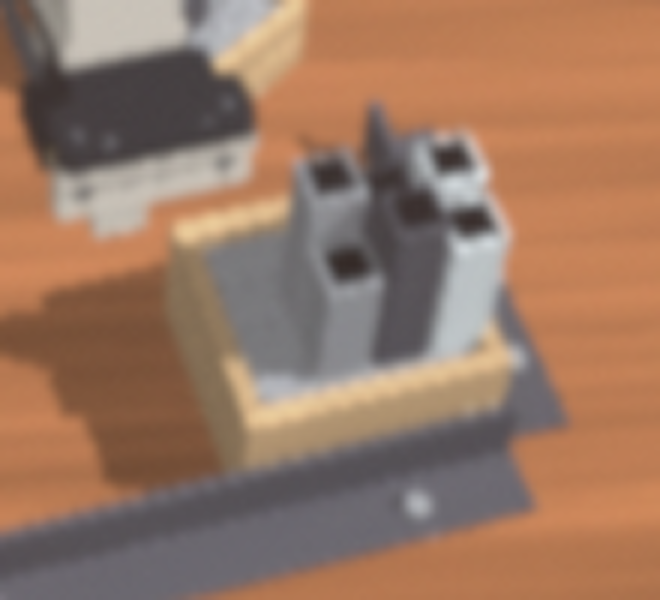

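View pics/t9.png

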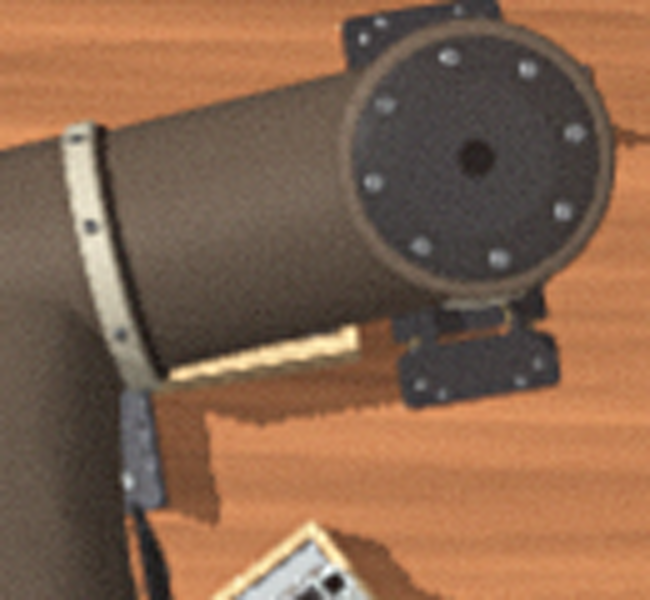

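```bash
python3 - <<'E'
from h import *
S=lambda u,v:(250+u/6-.42,150+v/6-.42);T=lambda u,v:(180+u/5-.4,110+v/5-.4)
P=[at('scene',S(*p),.075) for p in[(250,415),(510,352),(175,235)]]+[at('top',T(*p),.075) for p in[(170,383),(358,342)]]
for p in P: print('sx %.4f sy %.4f'%((p-CO)@SX,(p-CO)@SY))
P=[at('scene',S(*p),.04) for p in[(0,535),(510,412)]]
for p in P: print('fence sx %.4f sy %.4f'%((p-CO)@SX,(p-CO)@SY))
E
```

```text
sx -0.0061 sy -0.1275
sx -0.0054 sy -0.0000
sx -0.1123 sy -0.1299
sx -0.1217 sy -0.0165
sx -0.1160 sy -0.1286
fence sx 0.0037 sy -0.2496
fence sx 0.0064 sy 0.0006
```

Request:
arm_command([
  [-0.01,0.0,0.01],
  [-0.02,0.0,0],
  [-0.02,0.0,0],
  [-0.02,0.01,0],
  [-0.02,0.02,0],
  [-0.01,0.02,0],
  [0,0.02,0],
  [0,0.02,0],
], fingers=[-0.36,-0.36,-0.36,-0.36,-0.36,-0.36,-0.36,-0.36], roll=[0.14,0.15,0.15,0.15,0.15,0.15,0.15,0.15])

```text
t: 18.7
eef_pos: [0.5102, 0.047, 0.1985]
ee_rot: [-3.041, -0.002, -0.181]
force: [0.8, 0.4, -0.6]
width: 0.0595
```

```bash
python3 -c "
from h import *
rep()"
```

```text
t 18.7 sx -0.1644 sy -0.0746 z 0.1985 upx -0.038 upy -0.092 yaw-A -0.376 F [ 0.8  0.4 -0.6] w 0.05945237221547443 lean world [-0.02  -0.098]
```

Request:
arm_command([
  [0.008,0.003,0],
  [0.004,0,0],
  [0,0,0],
  [0,0,0],
], fingers=[-0.36,-0.36,-0.36,-0.36], roll=[0.14,0.13,0.09,0])

```text
t: 19.1
eef_pos: [0.5182, 0.0525, 0.1905]
ee_rot: [-3.042, 0.011, 0.201]
force: [0.3, -0.6, -0.8]
width: 0.0597
```

```bash
python3 -c "
from h import *
rep()"
```

```text
t 19.1 sx -0.1554 sy -0.0707 z 0.1905 upx 0.012 upy -0.099 yaw-A 0.006 F [ 0.3 -0.6 -0.8] w 0.05966072229282323 lean world [ 0.031 -0.095]
```

Request:
arm_command([
  [0,0,0.004],
  [0,0,0.002],
  [0,0,0],
  [0,0,0],
  [0,0,0],
  [0,0,0],
  [0,0,0],
  [0,0,0],
], fingers=[-0.36,-0.36,-0.36,-0.36,-0.36,-0.36,-0.36,-0.36], roll=[-0.15,-0.15,-0.15,-0.15,-0.15,-0.15,-0.15,-0.15])

```text
t: 19.9
eef_pos: [0.5118, 0.0508, 0.1851]
ee_rot: [-3.052, 0.026, -1.008]
force: [0.8, -0.2, -0.1]
width: 0.0594
```

Request:
arm_command([
  [0,0,0],
  [0,0,0],
  [0,0,0],
  [0,0,0],
  [0,0,0],
  [0,0,0],
  [0,0,0],
  [0,0,0],
], fingers=[-0.36,-0.36,-0.36,-0.36,-0.36,-0.36,-0.36,-0.36], roll=[-0.15,-0.15,-0.15,-0.15,-0.15,-0.15,-0.15,-0.15])

```text
t: 20.7
eef_pos: [0.5044, 0.0484, 0.1753]
ee_rot: [-3.063, 0.023, -2.208]
force: [-0.2, 0.0, -0.0]
width: 0.0594
```

```bash
python3 -c "
from h import *
rep()"
```

```text
t 20.7 sx -0.1698 sy -0.0721 z 0.1753 upx -0.070 upy 0.043 yaw-A -2.403 F [-0.2  0.  -0. ] w 0.05941259470773191 lean world [-0.077  0.028]
```

Request:
arm_command([
  [0.002,0,0.003],
  [0.003,0.001,0.002],
  [0.004,0.001,0],
  [0.004,0.001,0],
  [0.004,0.001,0],
  [0.002,0,0],
], fingers=[-0.36,-0.36,-0.36,-0.36,-0.36,-0.36], roll=[-0.15,-0.15,-0.15,-0.15,-0.12,0])

```text
t: 21.3
eef_pos: [0.5185, 0.0509, 0.1733]
ee_rot: [-3.064, 0.015, -2.942]
force: [0.3, -0.3, -0.5]
width: 0.0597
```

```bash
python3 -c "
from h import *
rep()"
```

```text
t 21.3 sx -0.1555 sy -0.0724 z 0.1733 upx -0.015 upy 0.078 yaw-A -3.137 F [ 0.3 -0.3 -0.5] w 0.05968141429278458 lean world [-0.03   0.073]
```

Request:
arm_command([
  [0,0,-0.02],
  [0,0,-0.02],
  [0,0,-0.02],
  [0,0,-0.02],
  [0,0,-0.01],
  [0,0,0],
], fingers=[-0.36,-0.36,-0.36,-0.36,-0.36,-0.36], roll=[0,0,0,0,0,0])

```text
t: 21.9
eef_pos: [0.5155, 0.0494, 0.0772]
ee_rot: [-3.064, 0.012, -2.932]
force: [-0.3, 0.6, 0.5]
width: 0.0595
```

```bash
python3 -c "
from h import *
rep()
cv2.imwrite('pics/s10.png',cv2.resize(grab_frame('scene')[110:250,210:370],None,fx=4,fy=4,interpolation=2))"
```

```text
t 21.9 sx -0.1587 sy -0.0732 z 0.0772 upx -0.013 upy 0.078 yaw-A -3.127 F [-0.3  0.6  0.5] w 0.059539729194049686 lean world [-0.027  0.074]
```

View pics/s10.png

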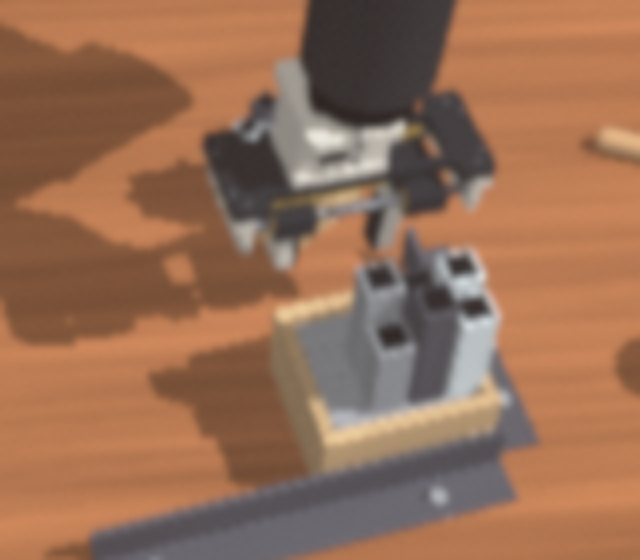

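Request:
arm_command([
  [0.001,0,-0.015],
  [0.002,0,-0.015],
  [0,0,-0.006],
  [0,0,0],
], fingers=[-0.36,-0.36,-0.36,-0.36], roll=[-0.008,-0.006,0,0])

```text
t: 22.35
eef_pos: [0.5214, 0.0507, 0.0447]
ee_rot: [-3.065, 0.018, -2.943]
force: [-0.2, 0.1, 0.5]
width: 0.0599
```

```bash
python3 -c "
from h import *
rep()
cv2.imwrite('pics/s11.png',cv2.resize(grab_frame('scene')[120:230,240:370],None,fx=6,fy=6,interpolation=2))"
```

```text
t 22.35 sx -0.1526 sy -0.0731 z 0.0447 upx -0.019 upy 0.077 yaw-A -3.138 F [-0.2  0.1  0.5] w 0.059912313380363555 lean world [-0.033  0.072]
```

View pics/s11.png

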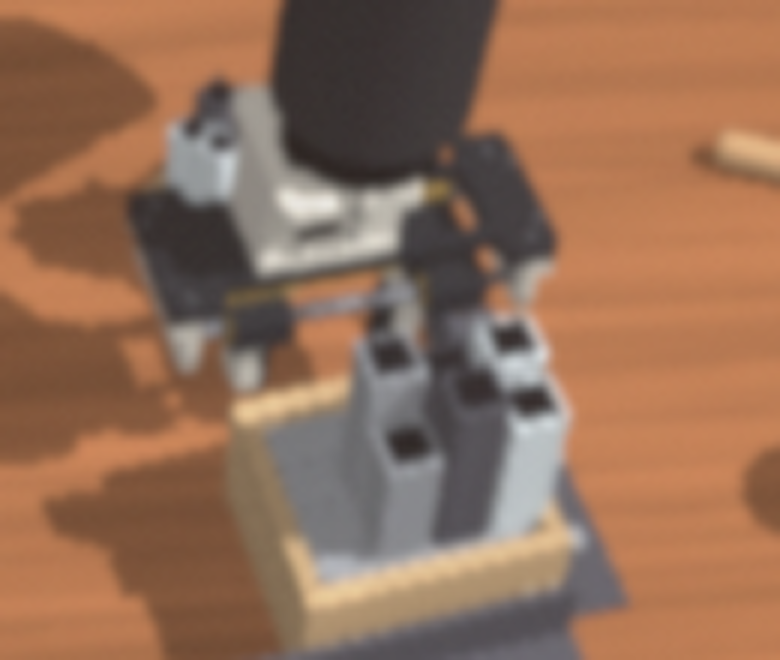

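```bash
python3 - <<'E'
from h import *
for p in[(527,302),(187,372),(247,388)]:
    o,d=ray('scene',(240+p[0]/6-.4,120+p[1]/6-.4))
    for sx in(-.165,-.153,-.14):
        k=(sx-(o-CO)@SX)/(d@SX);q=o+k*d;print(p,sx,'sy %.3f z %.3f'%((q-CO)@SY,q[2]))
E
```

```text
(527, 302) -0.165 sy 0.046 z 0.036
(527, 302) -0.153 sy 0.039 z 0.053
(527, 302) -0.14 sy 0.031 z 0.072
(187, 372) -0.165 sy -0.137 z 0.044
(187, 372) -0.153 sy -0.141 z 0.061
(187, 372) -0.14 sy -0.146 z 0.079
(247, 388) -0.165 sy -0.104 z 0.018
(247, 388) -0.153 sy -0.109 z 0.035
(247, 388) -0.14 sy -0.114 z 0.054
```

Request:
arm_command([
  [0,0,-0.008],
  [0,0,-0.006],
  [0,0,0],
  [0.005,0.001,0],
  [0.005,0.001,0],
], fingers=[-0.36,-0.36,-0.36,-0.36,-0.36], roll=[0,0,0,0,0])

```text
t: 22.9
eef_pos: [0.533, 0.0535, 0.0323]
ee_rot: [-3.066, 0.022, -2.942]
force: [0.6, 0.5, -0.0]
width: 0.0595
```

```bash
python3 -c "
from h import *
rep()"
```

```text
t 22.9 sx -0.1407 sy -0.0726 z 0.0323 upx -0.022 upy 0.076 yaw-A -3.137 F [ 0.6  0.5 -0. ] w 0.05948421735990743 lean world [-0.037  0.07 ]
```

Request:
arm_command([
  [0.004,0.001,0],
  [0.004,0.001,0],
], fingers=[-0.36,-0.36], roll=[0,0])

```text
t: 23.1
eef_pos: [0.5424, 0.0559, 0.0325]
ee_rot: [-3.066, 0.023, -2.942]
force: [-0.2, 0.1, 1.0]
width: 0.0598
```

```bash
python3 -c "
from h import *
rep()"
```

```text
t 23.1 sx -0.1311 sy -0.0721 z 0.0325 upx -0.023 upy 0.075 yaw-A -3.137 F [-0.2  0.1  1. ] w 0.0597743005553642 lean world [-0.037  0.07 ]
```

Request:
arm_command([
  [0.003,0.001,0],
  [0.003,0.001,0],
], fingers=[-0.36,-0.36], roll=[0,0])

```text
t: 23.3
eef_pos: [0.5428, 0.0551, 0.0313]
ee_rot: [-3.063, 0.011, -2.946]
force: [-12.1, 0.7, 8.2]
width: 0.0595
```

```bash
python3 -c "
from h import *
rep()"
```

```text
t 23.3 sx -0.1308 sy -0.0729 z 0.0313 upx -0.011 upy 0.078 yaw-A -3.141 F [-12.1   0.7   8.2] w 0.05951348343854223 lean world [-0.026  0.074]
```

Request:
arm_command([
  [0.006,0.001,0.001],
  [0.007,0.001,0.001],
], fingers=[-0.36,-0.36], roll=[0,0])

```text
t: 23.5
eef_pos: [0.543, 0.0531, 0.0305]
ee_rot: [-3.06, -0.012, -2.949]
force: [-33.7, 9.4, 18.0]
width: 0.0595
```

```bash
python3 -c "
from h import *
rep()"
```

```text
t 23.5 sx -0.1310 sy -0.0750 z 0.0305 upx 0.013 upy 0.081 yaw-A -3.144 F [-33.7   9.4  18. ] w 0.05948761068874324 lean world [-0.003  0.082]
```

Request:
arm_command([
  [-0.006,-0.001,0],
  [-0.012,-0.002,0],
  [-0.006,-0.001,0.01],
  [0,0,0.04],
  [0,0,0.05],
  [0,0,0.05],
  [0,-0.03,0.02],
  [0,-0.04,0],
], fingers=[-0.36,-0.36,-0.36,-0.36,-0.36,-0.36,-0.36,-0.36], roll=[0,0,0,0,0,0,0,0])

```text
t: 24.3
eef_pos: [0.516, -0.0213, 0.2106]
ee_rot: [-3.058, -0.01, -2.943]
force: [1.0, -0.1, -0.7]
width: 0.0599
```

Request:
arm_command([
  [-0.01,-0.045,0],
  [-0.02,-0.045,0],
  [-0.02,-0.045,0],
  [-0.01,-0.045,0],
  [0,-0.045,0],
  [0,-0.045,0],
  [0,-0.03,0],
  [0,0,0],
], fingers=[-0.36,-0.36,-0.36,-0.36,-0.36,-0.36,-0.36,-0.36], roll=[0,0,0,0,0,0,0,0])

```text
t: 25.1
eef_pos: [0.4525, -0.3353, 0.2233]
ee_rot: [-3.051, 0.012, -2.942]
force: [-0.3, 0.7, -0.6]
width: 0.0593
```

```bash
python3 -c "
from h import *
rep()
cv2.imwrite('pics/s12.png',cv2.resize(grab_frame('scene')[150:250,250:360],None,fx=6,fy=6,interpolation=2))
t=grab_frame('top');cv2.imwrite('pics/t12f.png',t)
cv2.imwrite('pics/t12.png',cv2.resize(t[115:225,180:310],None,fx=6,fy=5.4,interpolation=2))"
```

```text
t 25.1 sx -0.2950 sy -0.4384 z 0.2233 upx -0.012 upy 0.090 yaw-A -3.137 F [-0.3  0.7 -0.6] w 0.05933067309114702 lean world [-0.03   0.086]
```

View pics/s12.png

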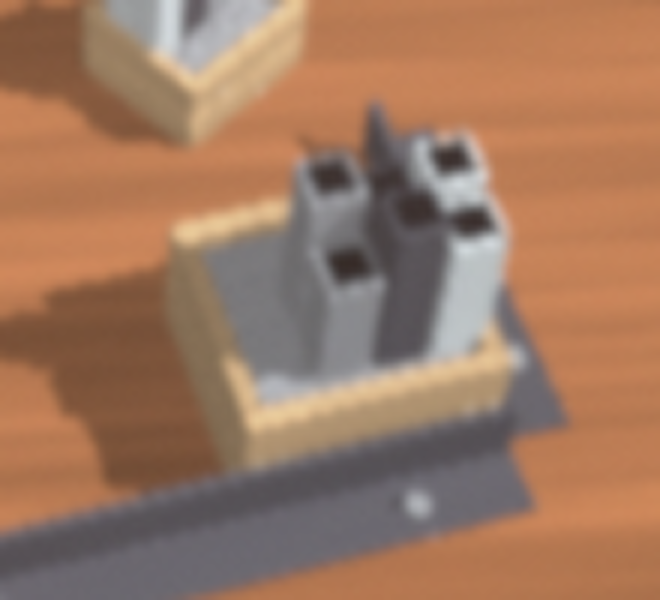

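View pics/t12.png

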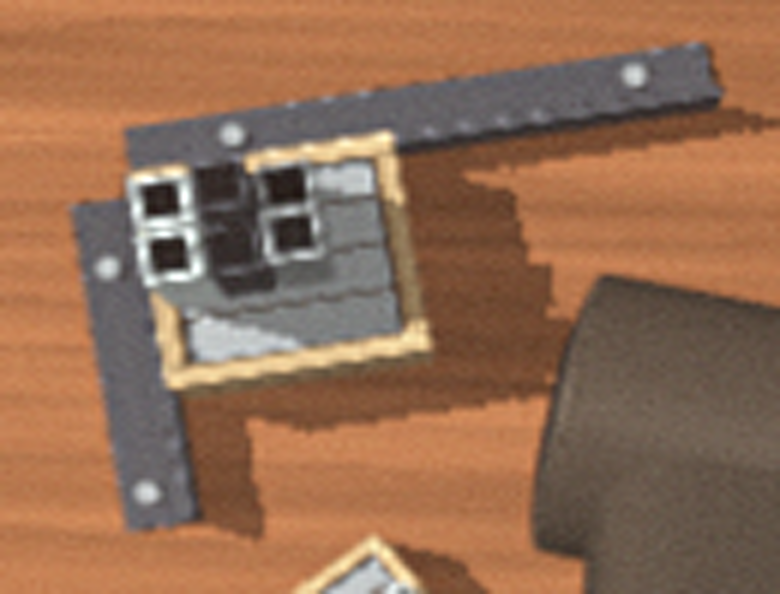

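View pics/t12f.png

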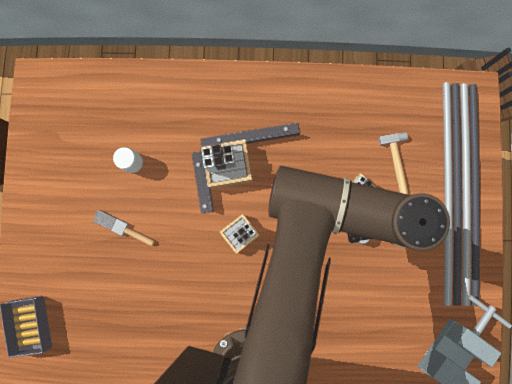

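```bash
python3 - <<'E'
from h import *
T=lambda u,v:(180+u/6-.42,115+v/5.4-.41)
f=lambda p,z:(lambda q:'sx %.4f sy %.4f'%((q-CO)@SX,(q-CO)@SY))(at('top',T(*p),z))
print('rim far R',f((396,133),.075),'far L(tubehid)',f((248,155),.075),'near R',f((432,348),.075),'near L',f((172,388),.075))
print('near base R',f((432,357),0.0), 'near base L',f((185,395),0))
for p in[(722,98),(405,150)]: print('fence bottom z0',p,f(p,0))
for p in[(720,90),(405,143)]: print('fence top z40',p,f(p,.04))
print('left fence top',f((198,520),.04),f((165,395),.04),'bottom',f((202,515),0))
t=cv2.imread('pics/t12f.png')
for c,n in((A,'home'),):
  v=t.copy();v=cv2.resize(v[115:225,180:310],None,fx=6,fy=6,interpolation=2)
  def P(x,y,z): 
    q=proj('top',CO+x*SX+y*SY+[0,0,z]);return tuple(np.int32(((q-[180,115])+.42)*6))
  for z in(.0,.075):
    cv2.polylines(v,[np.array([P(0,0,z),P(0,-.13,z),P(-.12,-.13,z),P(-.12,0,z)])],True,(0,255,0) if z else (255,0,0),1)
  cv2.line(v,P(0,0,.04),P(0,-.3,.04),(0,255,255),1);cv2.line(v,P(0,0,.04),P(-.19,0,.04),(0,255,255),1)
  cv2.imwrite('pics/ov.png',v)
E
```

```text
rim far R sx 0.0000 sy -0.1310 far L(tubehid) sx 0.0000 sy -0.0574 near R sx -0.1192 sy -0.1292 near L sx -0.1198 sy -0.0010
near base R sx -0.1162 sy -0.1285 near base L sx -0.1167 sy -0.0000
fence bottom z0 (722, 98) sx 0.0074 sy -0.3015
fence bottom z0 (405, 150) sx 0.0042 sy -0.1342
fence top z40 (720, 90) sx 0.0044 sy -0.2964
fence top z40 (405, 143) sx 0.0005 sy -0.1346
left fence top sx -0.1903 sy 0.0009 sx -0.1193 sy 0.0063 bottom sx -0.1857 sy 0.0021
```

View pics/ov.png

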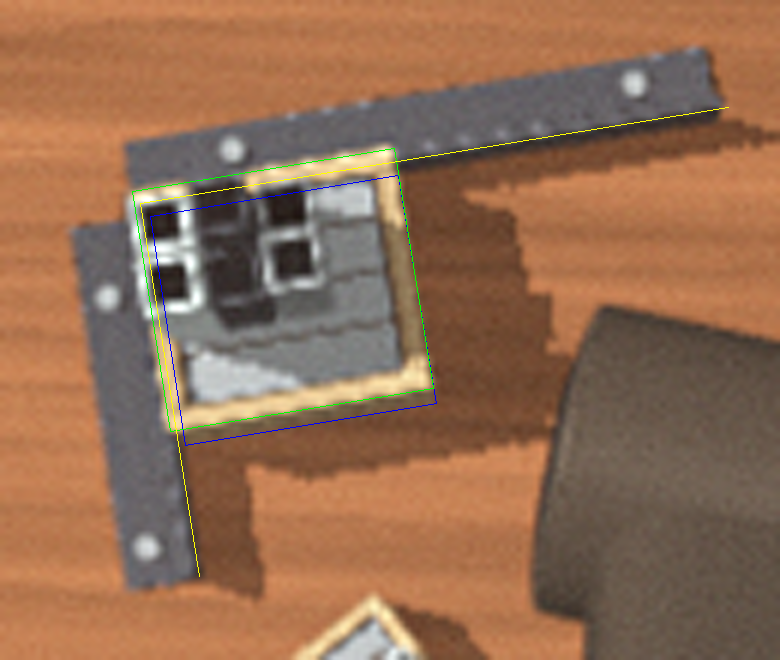

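```bash
python3 -c "
from h import *
a=cv2.imread('pics/scene0.png');b=grab_frame('scene');cv2.imwrite('pics/end.png',np.hstack([a[90:280,90:440],b[90:280,90:440]]))"
```

```text
(no output)
```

View pics/end.png

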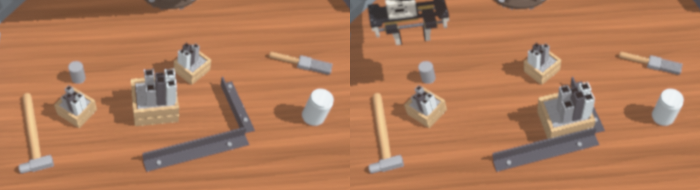

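The before/after view shows the slug (76,72), hammer, tin, brush and both small crates unmoved. The large crate is in the corner and the gripper is clear.

```bash
python3 -c "
from station import *
print(job_done())"
```

```text
the job is handed in; nothing more can be done
None
```

The large crate stands in the corner stop, and the job was handed in after about 25 s of robot time; no verdict was given. I squared it to the stop by pushing low on its near side, slid it to the far fence, then pushed low on its right side until it met the left fence. A last push on the near side gave no movement at about 33 N.

**Last checks:**
- **Position:** the top view puts the crate within about 1 mm of my home outline and visually square to it. The two sides that should touch the fences show gaps of about 0–4 mm, and the crate is flat.
- **Contact:** both seating pushes (about 54 N to the left, about 33 N to the far side) met resistance with no further motion.
- **Bystanders:** the hammer, tin, brush, slug and both small crates look unmoved in before and after pictures, and the gripper is clear of everything.

**What disagreed or went less well:**
- **Far-fence gap:** the scene camera put the crate's far edge about 6 mm nearer than the top camera did. I trusted the top view and the contact forces.
- **Tool lean:** the tool leaned slowly while pushing, up to about 0.09 rad into the crate. During the first push it also pressed down on the crate with up to 25 N. I turned the tool half round to put the contact back near the base, and saw no rocking in the pictures.

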